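# Try the bench piece counter, then snap its window bezel home

## Task

The bench's piece counter has been opened for cleaning. Before closing it, try the works: swing its advance lever once, all the way to the stop, and let go so that it springs back and the hand has stepped on by one division. Then fetch the loose window bezel, set it square on the counter's neck and press it down until it snaps home, and finish while still holding it down, pressing firmly (about 10 N) - do not let go of the bezel at the end. Leave the findings tin and the casting flask where they are.

Things in the scene. Friction and masses are not known exactly. Their poses are not given: they have to be found in the camera images.
- counter: Round piece counter lying face up, fixed: dark foot 100 mm across and 8 mm high, grey drum 64 mm across, steel neck 50 mm across ending in a cone (44 mm wide, 58.5 mm above the bench); inside it a white dial, toothed brass wheel and black hand. Origin on its vertical axis at bench height, z up. The lever comes out of a dark slot in the drum, 19 to 28 mm up. Position and yaw vary.
- counter_seat (a point): Centre of the counter's shoulder, on its vertical axis, 44 mm above the bench: the bezel's underside rests here when home. The neck rises from here 14.5 mm (straight for 10.5 mm, then the cone); four sprung steel catches, bevelled at 45 degrees, stand 3.5 mm out of it all round, their tips 6.5 mm above the shoulder.
- lever_knob (a point): Middle of the upright black knob at the end of the advance lever: 11.6 mm in diameter, from 20 to 40 mm above the bench, 64 mm from the counter's vertical axis. The lever is a flat steel bar, 9 mm wide, between drum and knob.
- advance_lever (a joint): Angle of the lever about the counter's vertical axis: 0 at rest, growing counter-clockwise seen from above, 0.93 rad at the stop. A spring (2 N at the knob at rest, 3.5 N at the stop) brings it back when let go. At rest it points 115 degrees clockwise of the counter's x axis.
- counter_wheel (a joint): Angle of the ratchet wheel and black hand, growing counter-clockwise from above; about 0 at the start. One full lever stroke carries it on by one division, 0.785 rad (the first 0.1 to 0.2 rad of the stroke is idle); it stays there when the lever springs back.
- bezel: Loose steel bezel: knurled ring 64 mm across and 20 mm high, glass window in its top, lying window up. Origin: centre of its underside. Its lower lip, 3 mm high, has a 52.6 mm bore (1.3 mm to spare round the neck). Any turn about z will do. It meets the catches with its underside 53 mm above the bench, needs about 14 N, snaps through at about 50 mm and rests home at 44 mm. 70 g.
- findings_tin: Round slip-lid tin 67 mm across and 22 mm high, red lid, on the bench; leave it alone. Origin at the centre of its underside. Tin, flask and bezel may stand in one another's places.
- casting_flask: Small copper casting flask full of plaster on a black rubber foot, 50 x 60 mm, 37 mm high; leave it alone. Origin at its underside, near the centre.
Things that resemble listed ones, but are neither listed nor needed, are in the scene too. There is more than one size of the bezel; the job needs the smaller.

How it is judged:
On the way, in this order (a step that is already met when the one before it is completed fails the run):
1. the lever has been swung to its stop (0.88 of 0.93 rad or more) (value of joint advance_lever above 0.88 rad), for 0.05 s.
2. the lever is let go and back at rest, and the hand has stepped on by one division (value of joint advance_lever below 0.08 rad and value of joint counter_wheel between 0.6 and 0.95 rad), for 0.2 s.
3. the bezel has snapped home on the shoulder (z of bezel in the frame of counter between 0.042 and 0.045 m and horizontal distance between bezel and counter below 0.0025 m and angle between bezel's own z axis and vertical below 0.06 rad), for 0.2 s.
At the end, for the whole second after the job is handed in: Bezel snapped home: underside 42 to 45 mm above the counter's foot, centred within 2.5 mm, level within 0.06 rad; fingers still on it, pressing it on with over 5 N through the last second; lever back at rest (under 0.08 rad); wheel at 0.6 to 0.95 rad, one division on (all of step 2 and all of step 3 and contact force between bezel and counter above 5 N and contact force between the fingers and bezel above 2 N); the arm keeps its last pose, push and grip.
It fails at once if the findings tin is moved by more than 30 mm (distance of findings_tin from where it was at the start of the episode above 0.03 m).
It fails at once if the casting flask is moved by more than 30 mm (distance of casting_flask from where it was at the start of the episode above 0.03 m).
It also fails if it takes over 54 s, if anything falls off the work surface, if the arm or the gripper's body presses on something with over 40 N, if the wrist force passes 120 N, or if a joint passes its speed limit or range.

## Robot

A 7-joint arm with a two-finger parallel gripper is mounted at the origin on a cart in front of the work surface, level with it; the furniture and walls round the work are solid. World frame = base frame: x ahead of the robot, y to its left, z up, the work surface at z = 0. Lengths are in m, angles in rad, forces in N, time in s.
With the tool pointing down it reaches from about 0.35 to 0.9 m from the base axis. Payload 7.2 kg.
Tool frame: the origin (TCP) lies at the very end of the fingers, on their centre line; the grasp point (between the pads) lies 19 mm behind it (r.hold_point_z is the distance from the TCP to the grasp point, in m); z points along the fingers, y is the line along which they close (so a half turn about z gives the same grasp; the last joint's range is limited). The gripper opens to 88 mm and grips with 3 to 60 N. Pads are 20 mm wide; open, the fingers measure 115 mm over their backs; the gripper's body (75 mm by 178 mm) begins 61 mm behind the grasp point.
Start: joints at [1.158, 0.411, -0.013, 1.596, 0.006, 1.134, -0.082], TCP at [0.211, -0.588, 0.223] pointing down, gripper open.
Joint ranges: [-2.95, 2.95], [-0.29, 1.99], [-1.47, 1.44], [0.14, 2.54], [-1.03, 4.17], [0.13, 1.85], [-2.86, 2.86]. Speed limits (rad/s): [2.39, 2.39, 3.01, 3.01, 3.14, 3.14, 3.14].

## Interface

Orientations are given as a unit quaternion [w, x, y, z].
In Python, from bench import r, imaging gives the robot as it stands.
- The arm moves only by the shell command python3 -m crank 'ROWS' [FORCE]. ROWS is JSON, a list of rows, each a list of 7 numbers: the shift along the tool's x, y, z in mm, then the turn, a rotation vector about the tool's x, y, z in rad, then the opening, from -1 (shut) to 1 (fully open). A call has 1 to 12 rows; each row is the pose to reach, as a shift and turn from the pose commanded when the call began, along the tool's axes at that moment; what a row does not reach only later rows make up. A row lasts 1/8 s, in which the tool goes at most 62.5 mm and 10.7 degrees, less where a joint would pass 70% of its speed; a pose out of reach is approached as far as the arm can. A call with a gripper value outside its range is refused whole. The fingers move at their own pace and stop on an object; FORCE is the grip in N (left out, the last holds). Time passes only in rows, so rows that repeat a pose let the fingers close. It gives the time, the measured TCP pose, the force, the opening and the grip force at its end, in the units of the state.
- r.read_state(): the state, without advancing time (a new reading comes with each control period).
- imaging.capture(name): name is "side" or "top" or "wrist"; returns a dict with "img" (384x512x3 uint8, blue, green, red), "fx", "fy", "cx", "cy" (pixels), "R" (3x3) and "t" (3): a world point X has camera coordinates R X + t; the wrist camera has in their place "tool_from_camera" (4x4, takes a point from camera to tool coordinates, whose origin is the TCP and whose axes are the flange's). Camera axes: x right, y down, z forward; pixel columns grow to the right and rows downward; lengths in m; the calibration is good to about 2 mm. A picture is of the moment at which its call begins: read the wrist's pose just before it. There is no depth.
- r.hand_in(): hands the job in; it is judged then, once.
The state is a dict: "t": time; "q": joint angles; "joint_velocities": joint speeds; "joint_efforts": joint torques, N m; "ee_pos": TCP position; "tcp_rot": TCP orientation; "wrist_force": force on the tool from outside, world axes, zero at the start; "torque": the same for the moment, N m; "opening": finger opening in m; "finger_force": force on a finger pad.
Only numpy, scipy, OpenCV 4.12 (cv2) and the standard library are available. Lean on these libraries where they do the work, as an engineer would, in place of code of your own. Each camera call takes 0.05 s, during which the arm holds its last target. There are 200 camera calls.

## Working session

There is one attempt and no reset: what is moved stays moved. The work goes in short steps, Python scripts to look and compute and a shell command to move; the robot and the scene stay as the last step left them, time stands still between calls to the robot, and variables do not carry over. Pictures are saved under pics/ and viewed, at most 10 in all, crops included, and the job is handed in when it is done.

```bash
ls; mkdir -p pics; python3 - <<'E'
from bench import r, imaging
import cv2, numpy as np
s=r.read_state(); print({k:np.round(v,3).tolist() for k,v in s.items()}, r.hold_point_z)
ims=[]
for n in ("top","side"):
    c=imaging.capture(n); cv2.imwrite(f"pics/{n}0.png",c["img"]); print(n,c["fx"],c["cx"],c["cy"],np.round(c["R"],3).tolist(),np.round(c["t"],3).tolist())
    np.savez(n+".npz",**c)
E
```

```text
pics
{'t': 0.0, 'q': [1.158, 0.412, -0.013, 1.597, 0.006, 1.134, -0.082], 'joint_velocities': [-0.001, -0.0, 0.002, 0.001, -0.001, 0.0, -0.002], 'joint_efforts': [0.002, -58.796, 0.643, -29.108, -0.054, 0.018, 0.0], 'ee_pos': [0.211, -0.588, 0.222], 'tcp_rot': [-0.001, 0.985, 0.172, -0.0], 'wrist_force': [-0.122, -0.131, 0.544], 'torque': [0.0, 0.032, 0.021], 'finger_force': 0.0, 'opening': 0.088} 0.0187
top 382.49962496980584 252.5982225951028 196.41808928208093 [[0.024, -1.0, -0.019], [-0.996, -0.022, -0.091], [0.09, 0.021, -0.996]] [0.058, 0.466, 0.881]
side 372.91343931450416 250.54612373338819 189.37840022600997 [[1.0, -0.023, 0.011], [-0.015, -0.89, -0.457], [0.02, 0.456, -0.89]] [-0.453, 0.088, 0.862]
```

View pics/top0.png

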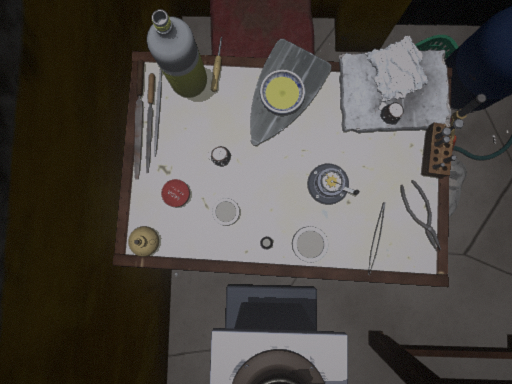

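View pics/side0.png

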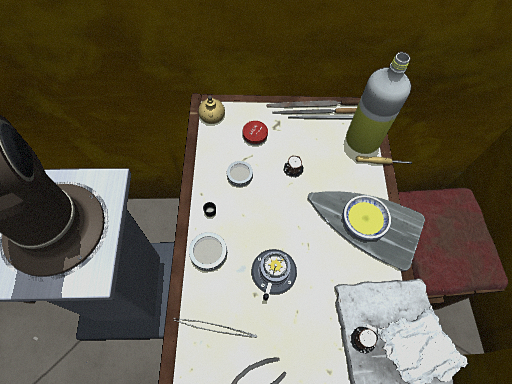

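Top view: the counter is at (328,183) with its knob at (356,192). Ring candidates are (227,211), small and grey; (310,244), large and grey; and (283,92), a yellow bowl on the slate. The tin is the red lid at (175,193). Dark caps with white tops are at (221,156) and (392,113). In the side view: counter (276,266), knob (266,297), small ring (239,173), large ring (208,251). I'll pick the small ring, then check its size and height.

```bash
cat > h.py <<'E'
import numpy as np, cv2
from bench import r, imaging
from scipy.spatial.transform import Rotation as Ro
def cam(c):  # -> centre, world_from_cam R, K
    if "R" in c: R=np.array(c["R"]).T; return -R@np.array(c["t"]),R,(c["fx"],c["fy"],c["cx"],c["cy"])
    return np.array(c["pos"]),np.array(c["Rw"]),(c["fx"],c["fy"],c["cx"],c["cy"])
def ray(c,uv):
    o,R,(fx,fy,cx,cy)=cam(c); d=R@np.array([(uv[0]-cx)/fx,(uv[1]-cy)/fy,1.]); return o,d/np.linalg.norm(d)
def plane(c,uv,z):
    o,d=ray(c,uv); return o+d*(z-o[2])/d[2]
def tri(cs,uvs):
    A=np.zeros((3,3));b=np.zeros(3);L=[ray(c,u) for c,u in zip(cs,uvs)]
    for o,d in L: P=np.eye(3)-np.outer(d,d);A+=P;b+=P@o
    X=np.linalg.solve(A,b); return X,max(np.linalg.norm((np.eye(3)-np.outer(d,d))@(X-o)) for o,d in L)
def wrist(name):
    s=r.read_state(); c=dict(imaging.capture("wrist")); T=np.array(c.pop("tool_from_camera"))
    w=s["tcp_rot"]; Rt=Ro.from_quat([w[1],w[2],w[3],w[0]]).as_matrix()
    c["Rw"]=Rt@T[:3,:3]; c["pos"]=Rt@T[:3,3]+np.array(s["ee_pos"]); cv2.imwrite(f"pics/{name}.png",c["img"]); np.savez(name+".npz",**c); return c
def load(n): return dict(np.load(n+".npz"))
def totool(dw):
    w=r.read_state()["tcp_rot"]; return Ro.from_quat([w[1],w[2],w[3],w[0]]).inv().apply(dw)
E
python3 - <<'E'
from h import *
t,s=load("top"),load("side")
for n,a,b in (("counter top",(331,181),(276,266)),("knob",(356,192),(266,297)),("small",(227,211),(239,173)),("large",(310,244),(208,251))):
    X,e=tri((t,s),(a,b)); print(n,X.round(4),round(e,4))
for n,w in (("small",25),("large",36)): print(n,w/382*(t["t"][2]-.02)*1000)
def crop(c,u,v,h=48): return cv2.resize(c["img"][v-h:v+h,u-h:u+h],(390,390),interpolation=cv2.INTER_CUBIC)
cv2.imwrite("pics/crop.png",np.hstack([crop(t,227,200),crop(t,325,205)]))
print(t["img"].shape)
E
```

```text
counter top [ 0.5033 -0.1118  0.041 ] 0.0004
knob [ 0.4804 -0.1726  0.0276] 0.0003
small [0.4285 0.1286 0.0167] 0.001
large [ 0.3569 -0.0682  0.0157] 0.0004
small 56.371446840300884
large 81.17488345003328
(384, 512, 3)
```

View pics/crop.png

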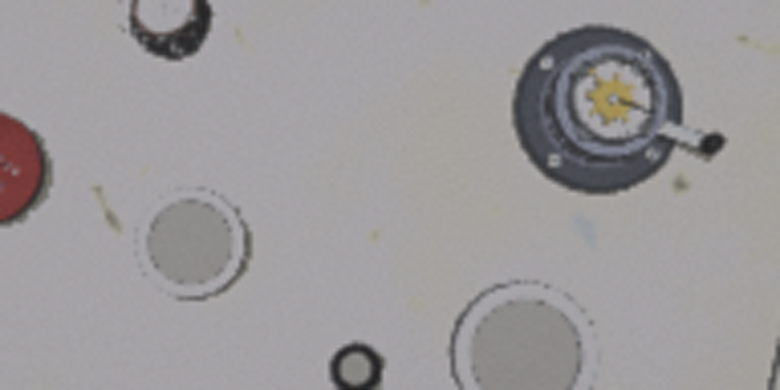

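The close crop shows the left ring with an outer diameter of about 112/4.06 px, or 62 mm, and its top 17–20 mm up. That makes it the small bezel. The right-hand ring is about 81 mm, so it is the large decoy. The counter's foot centre is near (328,184). Next I'll go above the knob with the jaws turned tangentially.

```bash
python3 -m crank '[[385,-305,0,0,0,-0.864,1],[385,-305,0,0,0,-0.864,1],[385,-305,0,0,0,-0.864,1],[385,-305,0,0,0,-0.864,1],[385,-305,0,0,0,-0.864,1],[385,-305,0,0,0,-0.864,1],[385,-305,0,0,0,-0.864,1],[385,-305,0,0,0,-0.864,1],[385,-305,0,0,0,-0.864,1],[385,-305,0,0,0,-0.864,1]]' 10
python3 - <<'E'
from h import *
print(np.round(imaging.capture("wrist")["tool_from_camera"],3).tolist()); wrist("w1"); print(np.round(r.read_state()["q"],2))
E
```

```text
t: 1.35
ee_pos: [0.47, -0.1715, 0.2223]
tcp_rot: [-0.0, 0.823, 0.568, -0.0]
wrist_force: [-0.4, 0.3, 0.9]
opening: 0.0879
finger_force: 0.0
[[-0.001, -0.953, -0.304, 0.084], [1.0, -0.0, -0.001, 0.0], [0.0, -0.304, 0.953, -0.162], [0.0, 0.0, 0.0, 1.0]]
[ 0.62  0.23 -0.43  1.87  0.11  1.06 -0.22]
```

View pics/w1.png

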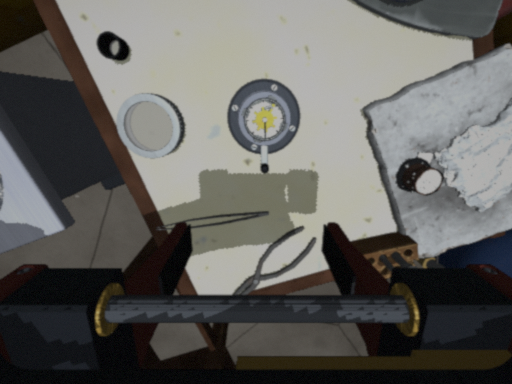

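w1 shows the counter's foot centred near (263,117), the lever pointing down the image, and the black knob at (265,168). The large ring is at (150,125). Next, a precise fit of the foot circle and the knob.

```bash
cat >> h.py <<'E'
def circ(P):
    from scipy.optimize import least_squares
    P=np.asarray(P)[:,:2]; f=lambda p: np.hypot(*(P-p[:2]).T)-p[2]
    return least_squares(f,[*P.mean(0),.03],loss="soft_l1",f_scale=.0007).x
def ringpts(c,uv0,mask,z,k=5):
    m=cv2.morphologyEx(mask.astype(np.uint8),cv2.MORPH_OPEN,cv2.getStructuringElement(2,(k,k)))
    cs=cv2.findContours(m,cv2.RETR_EXTERNAL,cv2.CHAIN_APPROX_NONE)[0]
    b=min((q for q in cs if len(q)>30),key=lambda q:abs(cv2.pointPolygonTest(q,uv0,True)) if cv2.pointPolygonTest(q,uv0,True)<0 else -1)
    return np.array([plane(c,p[0]+0.0,z) for p in b]),b
def dark(c,box,th):
    u0,v0,u1,v1=box; m=c["img"][v0:v1,u0:u1].max(2)<th; y,x=np.nonzero(m); return np.array([x.mean()+u0,y.mean()+v0]),len(x)
E
python3 - <<'E'
from h import *
w,t,s=load("w1"),load("top"),load("side")
for n,c,uv in (("w1",w,(263,117)),("top",t,(328,184)),("side",s,(275,270))):
    g=c["img"].max(2); P,b=ringpts(c,uv,g<150,.008,9); x=circ(P); print(n,"foot",x.round(4),cv2.boundingRect(b))
for n,c,box in (("w1",w,(255,155,277,178)),("top",t,(348,185,364,200)),("side",s,(260,289,273,305))):
    for th in (50,70): uv,k=dark(c,box,th); print(n,th,uv.round(1),k,plane(c,uv,.036).round(4))
uvs=[dark(c,b,60)[0] for c,b in ((w,(255,155,277,178)),(t,(348,185,364,200)),(s,(260,289,273,305)))]
print(tri((w,t,s),uvs))
E
```

```text
w1 foot [ 0.5019 -0.1056  0.0402] (227, 78, 46, 73)
top foot [0.5364 0.0727 0.6229] (0, 0, 512, 384)
side foot [ 0.5104 -0.1495  0.0166] (270, 280, 19, 15)
w1 50 [264.4 167.7] 43 [ 0.4811 -0.1707  0.036 ]
w1 70 [264.1 167.8] 54 [ 0.4808 -0.1707  0.036 ]
top 50 [355.1 192.1] 7 [ 0.4788 -0.1686  0.036 ]
top 70 [355.6 192.1] 20 [ 0.4789 -0.1697  0.036 ]
side 50 [265.1 296.1] 22 [ 0.4786 -0.1724  0.036 ]
side 70 [265.6 294.9] 44 [ 0.4796 -0.1701  0.036 ]
(array([ 0.4798155 , -0.17105995,  0.03287696]), np.float64(0.0010797893255935034))
```

```bash
cat >> h.py <<'E'
def proj(c,X):
    o,R,(fx,fy,cx,cy)=cam(c); p=(np.asarray(X)-o)@R; return np.stack([p[...,0]/p[...,2]*fx+cx,p[...,1]/p[...,2]*fy+cy],-1)
def radial(c,x0,z,r0,r1,sign=1,n=90,it=3):
    """centre and radius of a circle at height z, from the strongest bright/dark step on each radius"""
    g=cv2.GaussianBlur(c["img"].max(2),(3,3),0).astype(np.float32); x0=np.array(x0,float); rr=np.arange(r0,r1,.0003)
    for _ in range(it):
        a=np.linspace(0,2*np.pi,n,endpoint=False); D=np.stack([np.cos(a),np.sin(a)],-1)
        X=np.zeros((n,len(rr),3)); X[...,:2]=x0+D[:,None]*rr[None,:,None]; X[...,2]=z
        uv=proj(c,X).astype(np.float32); v=cv2.remap(g,uv[...,0],uv[...,1],cv2.INTER_LINEAR)
        d=sign*(v[:,8:]-v[:,:-8]); k=d.argmax(1); ok=d.max(1)>25
        x=circ(X[np.arange(n),k+4][ok]); x0=x[:2]
    return x,int(ok.sum())
E
python3 - <<'E'
from h import *
for n in ("w1","top","side"):
    c=load(n); print(n,radial(c,(.503,-.109),.006,.038,.06), radial(c,(.503,-.109),.058,.017,.028), radial(c,(.503,-.109),.058,.017,.028,-1))
for n in ("top","side"):
    c=load(n); print(n,"bezel", radial(c,(.4285,.1286),.020,.017,.028,1),radial(c,(.4285,.1286),.020,.025,.038,-1))
E
```

```text
w1 (array([ 0.50237722, -0.11150937,  0.04960059]), 87) (array([ 0.50226298, -0.11137974,  0.02541486]), 85) (array([ 0.50215947, -0.11151198,  0.02045642]), 90)
top (array([ 0.50152881, -0.11048534,  0.0502014 ]), 86) (array([ 0.51406399, -0.15696906,  0.02952272]), 15) (array([ 0.50018646, -0.10968997,  0.02063465]), 81)
side (array([ 0.50103049, -0.1126646 ,  0.05030878]), 88) (array([ 0.50054498, -0.11457336,  0.02586585]), 88) (array([ 0.50225426, -0.10954686,  0.02408004]), 90)h.py:25: RuntimeWarning: Mean of empty slice.
  return least_squares(f,[*P.mean(0),.03],loss="soft_l1",f_scale=.0007).x
  ret = um.true_divide(
Traceback (most recent call last):
  File "h.py", line 43, in radial
    x=circ(X[np.arange(n),k+4][ok]); x0=x[:2]
  File "h.py", line 25, in circ
    return least_squares(f,[*P.mean(0),.03],loss="soft_l1",f_scale=.0007).x
           ~~~~~~~~~~~~~^^^^^^^^^^^^^^^^^^^^^^^^^^^^^^^^^^^^^^^^^^^^^^^^^
ValueError: Initial guess is outside of provided bounds
```

Counter axis is (0.502,-0.1115); the foot radius fits at 50 mm. The knob is at (0.480,-0.1705), 63 mm from the axis, and the three-view ray crossing puts it about 33 mm up. All three match the description. Now descend around the knob and close.

```bash
python3 -m crank '[[4,9,60,0,0,0,0],[4,9,120,0,0,0,0],[4,9,165,0,0,0,0],[4,9,190,0,0,0,0],[4,9,205,0,0,0,0],[4,9,205,0,0,0,-0.3],[4,9,205,0,0,0,-1],[4,9,205,0,0,0,-1],[4,9,205,0,0,0,-1],[4,9,205,0,0,0,-1],[4,9,205,0,0,0,-1],[4,9,205,0,0,0,-1]]' 8
python3 - <<'E'
from h import *
s=r.read_state(); C=np.array([.502,-.1115]); d=np.array(s["ee_pos"])[:2]-C; print(np.hypot(*d),np.degrees(np.arctan2(d[1],d[0])))
for a in (.2,.4,.6,.8,.93,1.0):
    R2=np.array([[np.cos(a),-np.sin(a)],[np.sin(a),np.cos(a)]]); print(a,(totool(np.r_[R2@d-d,0])*1000).round(1))
E
```

```text
t: 2.95
ee_pos: [0.4811, -0.1709, 0.0184]
tcp_rot: [0.001, 0.823, 0.568, 0.0]
wrist_force: [0.0, -1.1, 6.4]
opening: 0.0114
finger_force: 8.0
0.0629433915946995 -109.36971756342668
0.2 [ 1.6 12.5  0. ]
0.4 [ 5.6 24.4  0. ]
0.6 [11.8 35.3  0.1]
0.8 [20.2 44.7  0.1]
0.93 [26.5 49.8  0.1]
1.0 [30.2 52.3  0.1]
```

```bash
python3 -m crank '[[1,9.4,-1,0,0,-0.15,-1],[3.2,18.5,-1,0,0,-0.3,-1],[6.9,27.3,-1,0,0,-0.45,-1],[11.8,35.3,-1,0,0,-0.6,-1],[18,42.5,-1,0,0,-0.75,-1],[23.5,47.5,-1,0,0,-0.87,-1],[28.6,51.2,-1,0,0,-0.97,-1],[28.6,51.2,-1,0,0,-0.97,-1],[28.6,51.2,-1,0,0,-0.97,-1],[28.6,51.2,-1,0,0,-0.97,-1]]'
python3 - <<'E'
from h import *
s=r.read_state(); C=np.array([.502,-.1115]); d=np.array(s["ee_pos"])[:2]-C; print(np.hypot(*d),np.degrees(np.arctan2(d[1],d[0]))+109.4)
wrist("w2")
E
```

```text
t: 4.2
ee_pos: [0.5373, -0.1639, 0.0185]
tcp_rot: [-0.0, 0.464, 0.886, -0.001]
wrist_force: [-1.0, -5.0, 1.9]
opening: 0.0113
finger_force: 8.0
0.06321934933433461 53.34993369244377
```

```bash
python3 -m crank '[[0,2,0,0,0,0,-1],[0.2,4,0,0,0,-0.04,-1],[0.2,4,0,0,0,-0.04,-1]]'
```

```text
t: 4.62
ee_pos: [0.5375, -0.1636, 0.0182]
tcp_rot: [-0.002, 0.446, 0.895, -0.004]
wrist_force: [-9.4, -9.4, 8.9]
opening: 0.011
finger_force: 8.0
```

The lever is on its stop: 2–4 mm more of commanded travel moved it only 0.3 mm, and the force rose to 13 N. Now release and lift.

```bash
python3 -m crank '[[0,-3,0,0,0,0.04,-0.5],[0,-3,0,0,0,0.04,-0.5],[0,-3,0,0,0,0.04,-0.3],[0,-3,-30,0,0,0.04,-0.3],[0,-3,-85,0,0,0.04,0.5],[-20,-3,-140,0,0,0.2,1],[-30,-3,-180,0,0,0.4,1],[-30,-3,-180,0,0,0.6,1],[-30,-3,-180,0,0,0.75,1]]'
python3 - <<'E'
from h import *
w=wrist("w3"); p=proj(w,[.502,-.1115,.03]); print(p)
u,v=map(int,p); im=w["img"][max(v-90,0):v+90,max(u-120,0):u+120]
cv2.imwrite("pics/w3c.png",cv2.resize(im,None,fx=3,fy=3,interpolation=cv2.INTER_CUBIC))
E
```

```text
t: 5.75
ee_pos: [0.5582, -0.1837, 0.1994]
tcp_rot: [0.0, 0.744, 0.669, 0.001]
wrist_force: [-0.5, -0.2, -0.8]
opening: 0.0775
finger_force: 0.0
[203.43691113 121.75959564]
```

View pics/w3c.png

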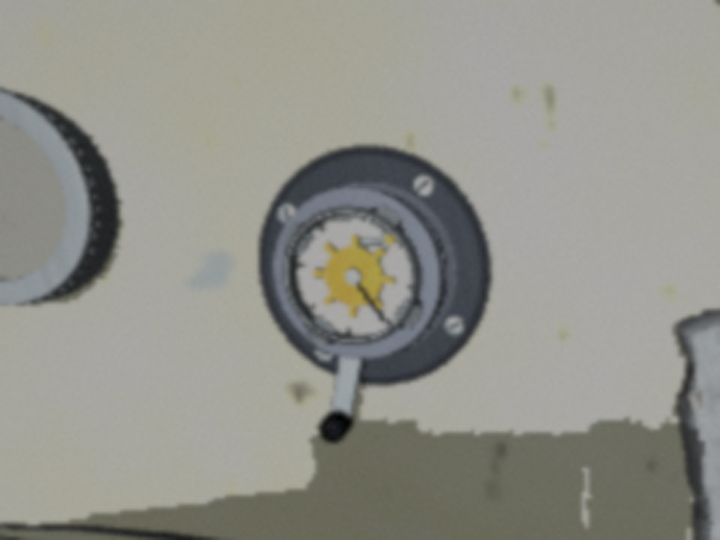

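After the stroke, the lever is back at its rest direction. The hand, first in line with the lever, now points to (388,322) in the crop, about 45–50° counter-clockwise of it, so it has stepped one division. Now go to the bezel.

```bash
python3 -m crank '[[231,-162,0,0,0,0,1],[231,-162,0,0,0,0,1],[231,-162,0,0,0,0,1],[231,-162,0,0,0,0,1],[231,-162,0,0,0,0,1],[231,-162,0,0,0,0,1],[231,-162,0,0,0,0,1],[231,-162,0,0,0,0,1]]'
python3 - <<'E'
from h import *
w=wrist("w4"); p=proj(w,[[.4285,.1286,.02],[.4285,.1286,0]]); print(p)
g=w["img"]
print(radial(w,(.4285,.1286),.020,.015,.038,1),radial(w,(.4285,.1286),.020,.015,.038,-1))
E
```

```text
t: 6.8
ee_pos: [0.4201, 0.0604, 0.1985]
tcp_rot: [-0.0, 0.742, 0.67, 0.0]
wrist_force: [-0.0, 1.0, -0.4]
opening: 0.0881
finger_force: 0.0
[[257.89532068 118.86061201]
 [257.83557648 118.16730995]]h.py:25: RuntimeWarning: Mean of empty slice.
  return least_squares(f,[*P.mean(0),.03],loss="soft_l1",f_scale=.0007).x
  ret = um.true_divide(
Traceback (most recent call last):
  File "h.py", line 43, in radial
    x=circ(X[np.arange(n),k+4][ok]); x0=x[:2]
  File "h.py", line 25, in circ
    return least_squares(f,[*P.mean(0),.03],loss="soft_l1",f_scale=.0007).x
           ~~~~~~~~~~~~~^^^^^^^^^^^^^^^^^^^^^^^^^^^^^^^^^^^^^^^^^^^^^^^^^
ValueError: Initial guess is outside of provided bounds
```

View pics/w4.png

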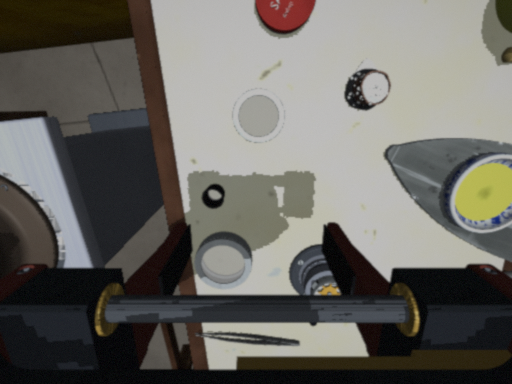

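w4 shows the small bezel centred at about (259,116): grey glass inside a light ring. The red tin is at (285,10) and the flask at (368,89), both well clear of the jaws. The contrast is low, so I'll fit the glass edge with a softer threshold in all three views and triangulate.

```bash
sed -i 's/sign=1,n=90,it=3/sign=1,th=25,n=90,it=3/; s/>25$/>th/; s/d.max(1)>25/d.max(1)>th/' h.py
python3 - <<'E'
from h import *
uv=[]; cs=[load(n) for n in ("w4","top","side")]
for c in cs:
    x,k=radial(c,(.4285,.1286),.020,.014,.027,1,8); uv.append(proj(c,[*x[:2],.02])); print(x.round(4),k,uv[-1].round(1))
    print("  outer",*radial(c,(.4285,.1286),.020,.027,.038,-1,8))
print(tri(cs,uv),tri(cs[:2],uv[:2]))
E
```

```text
[0.4293 0.1319 0.0254] 90 [258.3 116. ]
  outer [0.42927366 0.13193751 0.03038489] 44
[0.429  0.1324 0.0251] 90 [225.3 211.1]
  outer [0.42823954 0.13023351 0.02899736] 38
[0.4287 0.131  0.0252] 90 [239.5 171.4]
  outer [0.42849999 0.1301566  0.03066914] 44
(array([0.42901985, 0.13216959, 0.01815186]), np.float64(0.0004322506918835827)) (array([0.42905332, 0.13208448, 0.02286657]), np.float64(0.0002327492758593434))
```

```bash
python3 -m crank '[[68,2,60,0,0,0,1],[68,2,110,0,0,0,1],[68,2,110,0,0,0,1],[68,2,110,0,0,0,1],[68,2,110,0,0,0,1]]'
python3 - <<'E'
from h import *
s=r.read_state(); print(np.round(s["ee_pos"],4),totool(np.array([.4292,.132,.004])-s["ee_pos"])*1000)
w=wrist("w5")
x=radial(w,(.4292,.132),.020,.014,.027,1,8);print(x)
E
```

```text
t: 7.48
ee_pos: [0.4298, 0.1279, 0.0904]
tcp_rot: [0.001, 0.743, 0.67, 0.001]
wrist_force: [-0.6, 0.5, 0.6]
opening: 0.0878
finger_force: 0.0
[0.4298 0.1279 0.0904] [ 4.01023751 -1.29608854 86.35825772]
(array([0.42933478, 0.13165864, 0.02555834]), 39)
```

```bash
python3 -m crank '[[4,-1,50,0,0,0,1],[4,-1,75,0,0,0,1],[4,-1,86,0,0,0,1],[4,-1,86,0,0,0,1],[4,-1,86,0,0,0,0],[4,-1,86,0,0,0,-0.5],[4,-1,86,0,0,0,-0.5],[4,-1,86,0,0,0,-0.5],[4,-1,86,0,0,0,-0.5],[4,-1,86,0,0,0,-0.5]]' 40
```

```text
t: 8.78
ee_pos: [0.4285, 0.1327, 0.0033]
tcp_rot: [0.0, 0.742, 0.67, 0.0]
wrist_force: [-1.0, -1.5, 7.1]
opening: 0.0639
finger_force: 40.0
```

```bash
python3 -m crank '[[0,0,-50,0,0,0,-0.5],[0,0,-100,0,0,0,-0.5],[-50,20,-110,0,0,0,-0.5],[-95,40,-110,0,0,0,-0.5],[-140,58,-110,0,0,0,-0.5],[-185,77,-110,0,0,0,-0.5],[-220,92,-110,0,0,0,-0.5],[-234,98,-110,0,0,0,-0.5],[-234,98,-110,0,0,0,-0.5],[-234,98,-110,0,0,0,-0.5],[-234,98,-110,0,0,0,-0.5]]'
python3 - <<'E'
from h import *
s=r.read_state(); print(np.round(s["ee_pos"],4))
ims=[]
for n in ("top","side"):
    c=imaging.capture(n); np.savez(n+"2.npz",**c); u,v=map(int,proj(c,[.502,-.1115,.1])); ims.append(cv2.resize(c["img"][v-60:v+60,u-60:u+60],(390,390),interpolation=cv2.INTER_CUBIC)); print(u,v)
wi=wrist("w6"); cv2.imwrite("pics/held.png",np.hstack(ims))
E
```

```text
t: 10.15
ee_pos: [0.5014, -0.1085, 0.1128]
tcp_rot: [-0.0, 0.741, 0.671, 0.0]
wrist_force: [0.2, 0.6, -0.1]
opening: 0.0634
finger_force: 40.0
[ 0.5014 -0.1085  0.1128]
335 177
277 257
```

View pics/held.png

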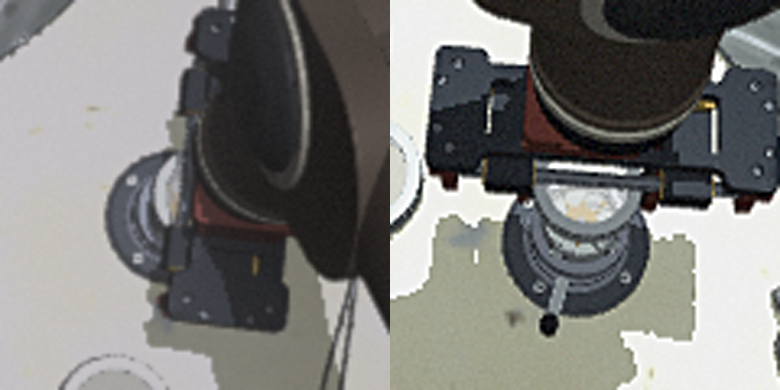

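View pics/w6.png

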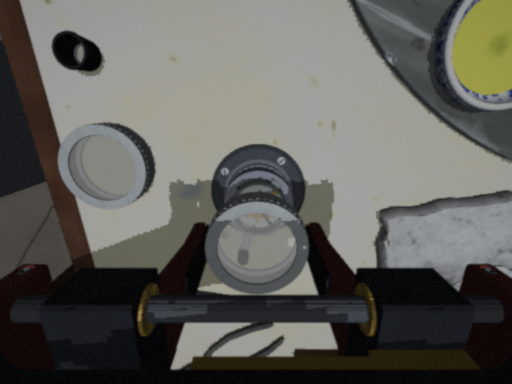

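held.png and w6 show the bezel level between the fingers, at (256,247) in w6, with the counter's foot behind it centred at about (258,187). I'll measure both in this same view.

```bash
python3 - <<'E'
from h import *
w=load("w6"); s=r.read_state(); p=np.array(s["ee_pos"]); print(p.round(4), proj(w,[*p[:2],.1295]).round(1))
for a in ((.022,.029,1),(.02,.029,-1),(.027,.036,-1),(.027,.036,1)): print("bez",a,*radial(w,p[:2],.1295,*a[:2],a[2],8))
g=w["img"].max(2)
# foot: only the upper (far) half visible
print("foot",*radial(w,(.502,-.1115),.006,.042,.058,1,20))
E
```

```text
[ 0.5015 -0.1093  0.1127] [256.8 249.8]
bez (0.022, 0.029, 1) [ 0.5014447  -0.10968984  0.02560353] 58
bez (0.02, 0.029, -1) [ 0.50134725 -0.10884909  0.02377126] 72
bez (0.027, 0.036, -1) [ 0.50125373 -0.11080243  0.03269672] 74
bez (0.027, 0.036, 1) [ 0.50134051 -0.10660533  0.03372772] 76
foot [ 0.50251129 -0.1108638   0.04960683] 61
```

```bash
python3 -m crank '[[-1,1,20,0,0,0,-0.5],[-1,1,35,0,0,0,-0.5],[-1,1,46,0,0,0,-0.5],[-1,1,53,0,0,0,-0.5],[-1,1,55,0,0,0,-0.5],[-1,1,55,0,0,0,-0.5],[-1,1,55,0,0,0,-0.5]]' 60
```

```text
t: 11.18
ee_pos: [0.5028, -0.1113, 0.058]
tcp_rot: [0.0, 0.742, 0.67, 0.0]
wrist_force: [-0.3, 0.4, -0.5]
opening: 0.0636
finger_force: 60.1
```

```bash
python3 -m crank '[[0.5,-0.4,1,0,0,0,-0.5],[0.5,-0.4,2.5,0,0,0,-0.5],[0.5,-0.4,4,0,0,0,-0.5],[0.5,-0.4,5.5,0,0,0,-0.5],[0.5,-0.4,7,0,0,0,-0.5],[0.5,-0.4,8,0,0,0,-0.5],[0.5,-0.4,8,0,0,0,-0.5]]'
```

```text
t: 12.05
ee_pos: [0.5019, -0.1106, 0.0492]
tcp_rot: [-0.0, 0.742, 0.67, -0.0]
wrist_force: [0.9, -0.2, -3.5]
opening: 0.0637
finger_force: 60.2
```

```bash
python3 -m crank '[[0,0,1,0,0,0,-0.5],[0,0,2,0,0,0,-0.5],[0,0,3,0,0,0,-0.5],[0,0,3,0,0,0,-0.5],[0,0,3,0,0,0,-0.5]]'
```

```text
t: 12.68
ee_pos: [0.5019, -0.1106, 0.0474]
tcp_rot: [0.0, 0.742, 0.67, -0.0]
wrist_force: [-3.7, -0.4, 9.6]
opening: 0.064
finger_force: 60.3
```

```bash
python3 -m crank '[[0,0,0.6,0,0,0,-0.5],[0,0,0.6,0,0,0,-0.5],[0,0,0.6,0,0,0,-0.5],[0,0,0.6,0,0,0,-0.5]]'
python3 - <<'E'
from h import *
c=imaging.capture("side"); u,v=map(int,proj(c,[.502,-.1115,.04])); cv2.imwrite("pics/end.png",cv2.resize(c["img"][v-50:v+50,u-60:u+60],(600,500),interpolation=cv2.INTER_CUBIC))
s=r.read_state(); print(np.round(s["ee_pos"],4),np.round(s["wrist_force"],1))
E
```

```text
t: 13.18
ee_pos: [0.5019, -0.1106, 0.0473]
tcp_rot: [0.0, 0.742, 0.67, -0.0]
wrist_force: [-6.5, 0.5, 14.7]
opening: 0.0636
finger_force: 60.4
[ 0.5019 -0.1106  0.0473] [-6.1  1.  14.9]
```

View pics/end.png

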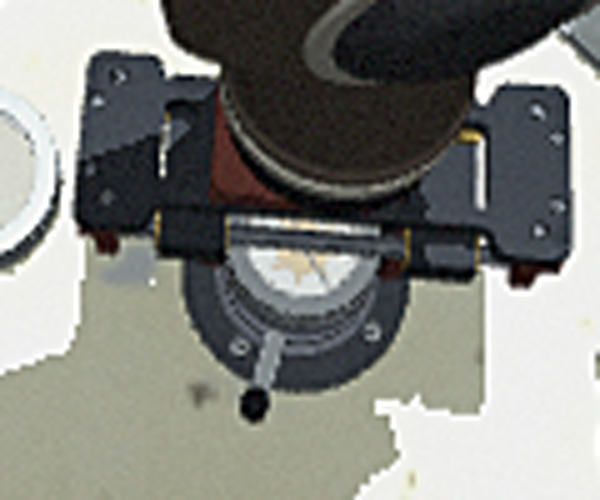

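The bezel is down on the shoulder around the dial at (305,270). The lever is at rest with its knob at (253,403), and the hand is one division on. The tool height puts the underside at 44.0 mm, pressing with about 15 N. I'll ease off slightly towards 10 N and hand in.

```bash
python3 -m crank '[[0,0,-0.3,0,0,0,-0.5],[0,0,-0.3,0,0,0,-0.5],[0,0,-0.3,0,0,0,-0.5]]'
python3 -c "
from bench import r
s=r.read_state(); print(s['wrist_force'])
if s['wrist_force'][2]>8: print(r.hand_in())"
```

```text
t: 13.6
ee_pos: [0.5019, -0.1106, 0.0473]
tcp_rot: [0.0, 0.742, 0.67, -0.0]
wrist_force: [-4.6, 0.3, 12.2]
opening: 0.0633
finger_force: 60.3
[-4.6375685   0.27047815 12.17349135]
the job is handed in; nothing more can be done
None
```

Job handed in at about 13.6 s, no verdict returned: the lever went to its stop and sprang back with the hand one division on, and the small bezel is home (underside about 44 mm by tool height), still gripped and pressed at about 12 N, with the tin and flask untouched.

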